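# Lay the media bottle down against the drying-rest stop

### The arm

A 6-joint arm with a two-finger parallel gripper is mounted at the origin on the work surface. World frame = base frame: x ahead of the robot, y to its left, z up, the work surface at z = 0. Lengths are in mm, angles in rad, forces in N, time in s.
With the tool pointing down it reaches from about 350 to 925 mm from the base axis. Payload 6.4 kg.
Tool frame: the origin (TCP) lies between the finger pads; the fingertips stand 22 mm ahead of it and the grasp point (between the pads) lies 3 mm ahead of it; z points along the fingers, y is the line along which they close (so a half turn about z gives the same grasp; the last joint's range is limited). The gripper opens to 85 mm and grips with 20 to 120 N. Pads are 22 mm wide; open, the fingers measure 114 mm over their backs; the gripper's body (76 mm by 85 mm) begins 54 mm behind the grasp point. The pads swing forward as they close: fully open they stand 13 mm farther back than shut.
Start: joints at [1.074, 0.245, 1.558, -0, 1.339, -0.174], TCP at [206.192, 616.44, 253.29] pointing down, gripper open.
Joint ranges: [-3.13, 3.13], [-1.02, 2.26], [0.13, 2.54], [-0.95, 4.09], [0.21, 2.88], [-2.74, 2.74]. Speed limits (rad/s): [2.57, 2.57, 3.14, 3.14, 3.14, 3.14].

### API

Orientations are given as a unit quaternion [x, y, z, w].
In Python, from bench import get_state, viewer, hand_in gives the robot as it stands. The module is installed in compiled form; this text tells all that it offers.
- The arm moves only by the tool carry_out, never from a script. Its arguments are lists of equal length, an entry for each row: "dp": the shift along the tool's x, y, z scaled (see below), a list of three; "rot": the turn, a rotation vector about the tool's x, y, z scaled (see below), a list of three; "claw": the opening, from -1 (shut) to 1 (fully open). A call has exactly 10 rows; each row is the pose to reach, as a shift and turn from the pose commanded when the call began, along the tool's axes at that moment; what a row does not reach only later rows make up. The controller multiplies each number of a shift by 0.5 m and each number of a turn by pi/2 rad. A row lasts 1/8 s, in which the tool goes at most 62.5 mm and 10.7 degrees, less where a joint would pass 70% of its speed; a pose out of reach is approached as far as the arm can. A call with a number of a shift or a turn outside -1 to 1 is refused whole. A call with a gripper value outside its range is refused whole. The fingers move at their own pace and stop on an object; "grip_force" is the grip in N (left out, the last holds). Time passes only in rows, so rows that repeat a pose let the fingers close, or fill a call up. It gives the time, the measured TCP pose, the force, the opening and the grip force at its end, in the units of the state.
- get_state(): the state, without advancing time (a new reading comes with each control period).
- viewer.capture(name): name is "side" or "top" or "wrist"; returns a dict with "frame" (400x640x3 uint8, red, green, blue), "K" (3x3 intrinsics, pixels), "view" (4x4, takes a point from world to camera coordinates). Camera axes: x right, y up, looking along -z (the intrinsics and any distortion apply to the point x, -y, -z); pixel columns grow to the right and rows downward; lengths in mm; the calibration is good to about 2 mm. A picture is of the moment at which its call begins. There is no depth.
- hand_in(): hands the job in; it is judged then, once.
The state is a dict: "time_s": time; "joint_pos": joint angles; "joint_velocities": joint speeds; "tau": joint torques, N m; "eef_pos": TCP position; "ee_rot": TCP orientation; "contact_force": force on the tool from outside, world axes, zero at the start; "wrist_torque": the same for the moment, N m; "finger_gap": opening from 0.0 (shut) to 1.0 (fully open); "finger_force": force on a finger pad.
Only numpy, scipy, OpenCV 4.12 (cv2) and the standard library are available. Lean on these libraries where they do the work, as an engineer would, in place of code of your own. Each camera call takes 0.05 s, during which the arm holds its last target. There are 200 camera calls.

### The job

Tip the standing amber bottle over onto its side on the dark drying rest, cap pointing away from the orange stop, easing it down with the fingers so that it lands gently instead of falling. Then push it along the board until its base is flat against the orange stop, and let go. Push it with the fingers without ever lifting it off the board, and leave everything else on the bench where it is.

Things in the scene. Friction and masses are not known exactly. Their poses are not given: they have to be found in the camera images.
- bottle: Empty amber glass bottle, white label band, blue cap, about 0.4 kg, standing on the rest at the start. Square body 70 x 70 mm, 125 mm tall; a short sloping shoulder; round neck 32 mm across from 145 mm up; round cap 40 mm across from 183 to 215 mm. Origin: centre of its underside; z towards the cap; its x roughly along the rest's x. Lying, its axis is 35 mm above the board and the cap clears it by 15 mm.
- cap_top (a point): centre of the top face of the bottle's cap, 215 mm along the bottle's z from its origin. Pushed sideways up here, the bottle tips about its lower edge rather than slides, and overbalances at about 25 degrees
- rest: The drying rest, fixed to the bench: flat dark board 360 mm (its x) by 150 mm (its y), top 12 mm above the bench, with an orange upright stop across its -x end. Origin at the centre of the board's underside, on the bench; z up. The bottle stands 10 to 40 mm in front of the stop and is to be tipped along the rest's +x, away from the stop.
- stop_face (a point): centre of the stop's face, 150 mm towards -x from the rest's origin and 37 mm above the bench; the face is upright, looks along the rest's +x, is 110 mm wide (y) and reaches 50 mm above the board
- beaker: Bystander, not to be disturbed: open clear glass beaker, 68 mm across, 85 mm tall; origin at the centre of its underside
- jar: Bystander, not to be disturbed: white jar with black lid, 60 mm across, 75 mm tall; origin at the centre of its underside
- vial: Bystander, not to be disturbed: green glass bottle with red cap, 44 mm across, 110 mm tall; origin at the centre of its underside
- dish: Bystander, not to be disturbed: shallow clear glass dish, 110 mm across, 30 mm tall; origin at the centre of its underside
- tipbox: Bystander, not to be disturbed: closed yellow box, 85 x 120 mm, 55 mm tall; origin at the centre of its underside
- spatula: Bystander, not to be disturbed: steel spatula lying flat, 170 mm long; origin at the centre of its underside
Mind the look-alikes: they are no part of the job. There is more than one size of the bottle; the job needs the largest.

How it is judged (in metres and radians):
At the end, for the whole second after the job is handed in: The bottle lies at rest on one of its flat sides on the board (axis level within 5 degrees and along the rest within 8 degrees), cap away from the stop, its base within 6 mm of the stop's face and within 40 mm of the stop's middle (angle between bottle's own z axis and vertical between 1.48 and 1.66 rad and x of bottle in the frame of rest below -0.144 m and y of bottle in the frame of rest between -0.04 and 0.04 m and x of cap_top in the frame of rest above 0.03 m and z of bottle in the frame of rest between 0.04 and 0.054 m and angle between the z axis of bottle and the x axis of rest, either way round below 0.14 rad and linear speed of bottle below 0.01 m/s); the robot touches nothing.
It fails at once if the bottle falls or is flung: it turns faster than 4.5 rad/s (letting it drop from more than about 8 degrees above flat does this) (angular speed of bottle above 4.5 rad/s).
It fails at once if the bottle is lifted: the centre of its base rises more than 60 mm above the bench (47 mm when it lies on its side) (height (world z) of bottle above 0.06 m).
It fails at once if the bottle is lifted while still upright (tilted under 0.2 rad): the centre of its base rises more than 14 mm off the board (angle between bottle's own z axis and vertical below 0.2 rad and height (world z) of bottle above 0.026 m).
It fails at once if a bystander is moved by more than 20 mm (distance of any of beaker, jar, vial, dish, tipbox, spatula from where it was at the start of the episode above 0.02 m).
It also fails if it takes over 70 s, if anything falls off the work surface, if the arm or the gripper's body presses on something with over 40 N, if the wrist force passes 120 N, or if a joint passes its speed limit or range.

## Working session

There is one attempt and no reset: what is moved stays moved. The work goes in short steps, Python scripts to look and compute and a tool call to move; the robot and the scene stay as the last step left them, time stands still between calls to the robot, and variables do not carry over. Pictures are saved under pics/ and viewed, at most 10 in all, crops included, and the job is handed in when it is done.

Besides the shell and the picture viewer there is one more tool, called after "Call:" as name(argument=value, ...) on one line, values as JSON. carry_out: Moves the arm, as the interface text tells. Its arguments: {"type":"object","properties":{"dp":{"type":"array"},"rot":{"type":"array"},"claw":{"type":"array"},"grip_force":{"type":"number"}},"required":["dp","rot","claw"]}

```bash
mkdir -p pics; cat > h.py <<'E'
import numpy as np, cv2
from bench import get_state, viewer
def snap(n,f):
    c=viewer.capture(n); cv2.imwrite('pics/'+f+'.png',c['frame'][:,:,::-1]); np.savez('pics/'+f+'.npz',K=c['K'],view=c['view']); return c
def ray(f,u,v):
    d=np.load('pics/'+f+'.npz'); K,V=d['K'],d['view']; p=np.linalg.solve(K,[u,v,1.]); p=np.array([p[0],-p[1],-p[2]])
    return -V[:3,:3].T@V[:3,3], V[:3,:3].T@p
def onz(f,u,v,z):
    o,d=ray(f,u,v); return o+d*(z-o[2])/d[2]
def proj(f,P):
    d=np.load('pics/'+f+'.npz'); c=d['view']@np.r_[P,1]; q=d['K']@[c[0],-c[1],-c[2]]; return q[:2]/q[2]
E
python3 - <<'E'
from h import *
a=snap('top','t0');b=snap('side','s0')
print(a['K'],a['view'],b['view'])
s=get_state();print({k:np.round(v,3) for k,v in s.items()})
E
```

```text
[[519.0611148    0.         318.45197382]
 [  0.         519.0611148  203.51082817]
 [  0.           0.           1.        ]] [[ 2.10394211e-02 -9.99623796e-01 -1.75956934e-02 -7.42502302e+00]
 [ 9.89752503e-01  1.83389758e-02  1.41610965e-01 -5.44110108e+02]
 [-1.41235004e-01 -2.03947943e-02  9.89765996e-01 -1.36523117e+03]
 [ 0.00000000e+00  0.00000000e+00  0.00000000e+00  1.00000000e+00]] [[ 9.41621213e-01 -3.36499135e-01  1.08546156e-02 -5.25493474e+02]
 [ 1.83108341e-01  5.38912452e-01  8.22219378e-01 -2.36194265e+02]
 [-2.82525797e-01 -7.72231637e-01  5.69067195e-01 -9.83020268e+02]
 [ 0.00000000e+00  0.00000000e+00  0.00000000e+00  1.00000000e+00]]
{'time_s': np.float64(0.1), 'joint_pos': array([ 1.074,  0.246,  1.559,  0.   ,  1.339, -0.174]), 'joint_velocities': array([-0.   , -0.001, -0.003, -0.001,  0.   ,  0.001]), 'tau': array([-0.0000e+00, -4.3068e+01, -3.2713e+01, -0.0000e+00,  3.0000e-03,
        0.0000e+00]), 'eef_pos': array([205.969, 616.016, 252.271]), 'ee_rot': array([ 0.161,  0.987, -0.001, -0.   ]), 'contact_force': array([0.188, 0.81 , 0.314]), 'wrist_torque': array([-0.044,  0.   , -0.003]), 'finger_force': np.float64(0.0), 'finger_gap': np.float64(0.998)}
```

```bash
ls pics
```

```text
s0.npz
s0.png
t0.npz
t0.png
```

View pics/t0.png

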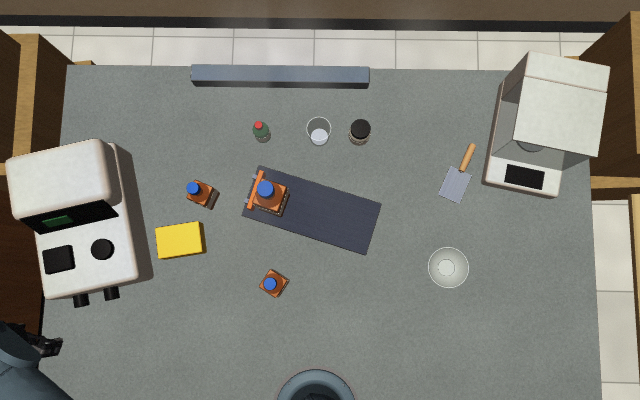

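View pics/s0.png

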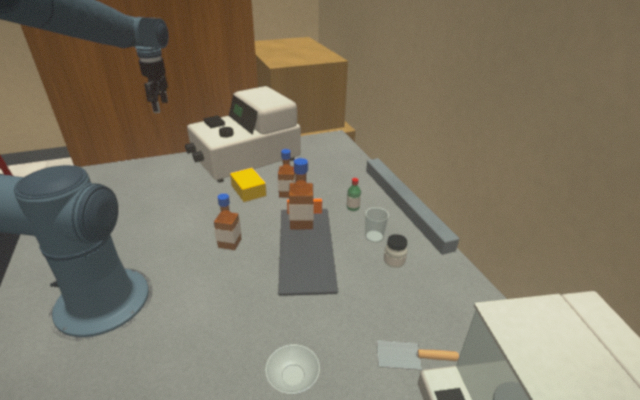

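The top view shows the board with corners at about (260,166), (381,204), (365,254) and (242,215). The stop is at its left end, and the bottle's cap is at about (265,189). I'll enlarge this for accuracy.

```bash
python3 - <<'E'
from h import *
im=cv2.imread('pics/t0.png')[155:265,235:390]
cv2.imwrite('pics/c0.png',cv2.resize(im,None,fx=5,fy=5,interpolation=cv2.INTER_CUBIC))
E
```

```text
(no output)
```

View pics/c0.png

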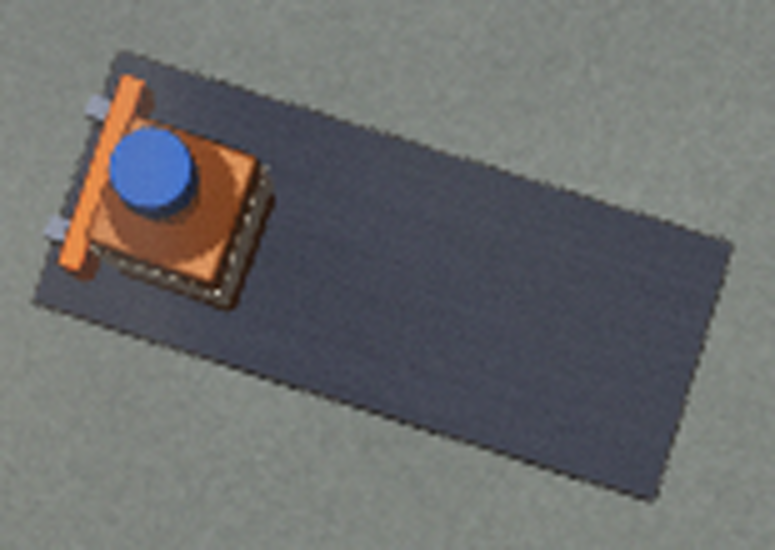

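In the crop, the board corners are (120,50), (733,242), (655,500) and (35,303). The cap top is centred at (151,170), and the lowest body corner is at (232,308).

```bash
python3 - <<'E'
from h import *
f=lambda x,y,z: onz('t0',235+(x+.5)/5-.5,155+(y+.5)/5-.5,z)
C=[f(*p,12) for p in [(120,50),(733,242),(655,500),(35,303)]]
print(np.round(C,1),[np.linalg.norm(C[i]-C[i-1]).round(1) for i in range(4)])
o=np.mean(C,0);x=C[1]+C[2]-C[0]-C[3];x/=np.linalg.norm(x);y=np.cross([0,0,1],x)
print('rest',o,x,np.arctan2(x[1],x[0]))
R=lambda p:np.round([(p-o)@x,(p-o)@y,p[2]-12],1)
print('cap',f(151,170,227),R(f(151,170,227)))
print('body bottom corner',R(f(232,308,12)), 'top corners',[R(f(*p,137)) for p in [(262,158),(212,282),(95,247)]])
print('stop top corners',[R(f(*p,62)) for p in[(143,80),(82,270)]])
for n,p in dict(vial=(260,135),beaker=(318,137),smallb=(205,200)).items(): print(n,R(onz('t0',*p,30)))
s=get_state();from scipy.spatial.transform import Rotation as Q
print(Q.from_quat(s['ee_rot']).as_matrix().round(3))
E
```

```text
[[ 654.6  173.3   12. ]
 [ 552.6 -168.7   12. ]
 [ 410.3 -127.    12. ]
 [ 511.5  214.9   12. ]] [np.float64(149.0), np.float64(356.9), np.float64(148.3), np.float64(356.6)]
rest [532.23973688  23.13629614  12.        ] [-0.2848352 -0.9585765  0.       ] -1.8596308243729374
cap [550.35729027 126.40006587 227.        ] [-104.1  -12.   215. ]
body bottom corner [-73.5 -44.2   0. ] top corners [array([-67.8,  22.2, 125. ]), array([-71.9, -45.4, 125. ]), array([-133.8,  -46.4,  125. ])]
stop top corners [array([-151.9,   54.2,   50. ]), array([-150. ,  -53.4,   50. ])]
vial [-198.5  152.2   18. ]
beaker [-42.9 195.2  18. ]
smallb [-283.7  -66.5   18. ]
[[-0.948  0.317 -0.001]
 [ 0.317  0.948 -0.002]
 [ 0.    -0.002 -1.   ]]
```

Measured geometry: the rest origin is (532,23) with its x axis at −106.5°. The bottle is at rest coordinates (−105,−12), with a 10 mm gap to the stop and its front edge at −70.

My plan is to grip the neck from behind with the tool nearly level along rest +x. I then swing the tool down to vertical about the lower edge. First I move over there and yaw.

Call:
carry_out(dp=[[-0.03,-0.04,-0.06],[-0.08,-0.09,-0.12],[-0.13,-0.15,-0.18],[-0.19,-0.21,-0.24],[-0.25,-0.27,-0.3],[-0.31,-0.33,-0.3],[-0.36,-0.39,-0.3],[-0.42,-0.45,-0.3],[-0.47,-0.51,-0.3],[-0.47,-0.51,-0.3]], rot=[[0,0,0.09],[0,0,0.2],[0,0,0.31],[0,0,0.42],[0,0,0.53],[0,0,0.64],[0,0,0.75],[0,0,0.86],[0,0,0.975],[0,0,0.975]], claw=[1,1,1,1,1,1,1,1,1,1])

```text
time_s: 1.35
eef_pos: [348.8, 298.4, 403.0]
ee_rot: [0.801, 0.599, -0.0, 0.0]
contact_force: [0.8, -0.2, 0.0]
finger_gap: 0.998
finger_force: 0.0
```

```bash
cat >> h.py <<'E'
from scipy.spatial.transform import Rotation as Q
import json
O=np.array([532.2,23.1,0]);X=np.array([-.2848,-.9586,0]);Y=np.array([.9586,-.2848,0]);Z=np.array([0,0,1.])
def W(p): return O+X*p[0]+Y*p[1]+Z*(p[2]+12)   # rest coords, height above board
def st():
    s=get_state(); p=s['eef_pos'];M=Q.from_quat(s['ee_rot']).as_matrix()
    open('log.jsonl','a').write(json.dumps([list(map(float,s['joint_pos'])),list(map(float,p)),list(map(float,s['ee_rot']))])+'\n')
    print('t',round(s['time_s'],2),'tcp',np.round(p,1),'rest',np.round([(p-O)@X,(p-O)@Y,p[2]-12],1),'q',np.round(s['joint_pos'],3),'F',np.round(s['contact_force'],1),'gap',round(s['finger_gap'],3),'ff',s['finger_force'])
    print('axes in rest frame (cols tool x,y,z)\n',np.round(np.array([X,Y,Z])@M,3))
    return p,M
def go(P,a):   # target TCP in rest coords, pitch a: tool z = X cos a - Z sin a, tool y = Y
    p,M=st(); z=X*np.cos(a)-Z*np.sin(a); R=np.c_[np.cross(Y,z),Y,z]
    print('dp',np.round(M.T@(W(P)-p)/500,4),'rot',np.round(Q.from_matrix(M.T@R).as_rotvec()/(np.pi/2),4))
E
python3 - <<'E'
from h import *
go((-305,-12,390),np.pi/2)
E
```

```text
t 1.35 tcp [348.8 298.4 403. ] rest [-211.7 -254.2  391. ] q [ 0.46  -0.305  1.828 -0.     1.619  0.747] F [ 0.8 -0.2  0. ] gap 0.998 ff 0.0
axes in rest frame (cols tool x,y,z)
 [[-1.    -0.001  0.   ]
 [-0.001  1.    -0.   ]
 [-0.    -0.    -1.   ]]
dp [0.1861 0.4847 0.0018] rot [-0.0001  0.0002  0.0008]
```

Call:
carry_out(dp=[[0.02,0.05,0],[0.04,0.11,0],[0.07,0.18,0],[0.1,0.25,0],[0.12,0.32,0],[0.15,0.39,0],[0.17,0.44,0],[0.186,0.485,0],[0.186,0.485,0],[0.186,0.485,0]], rot=[[0,0,0],[0,-0.05,0],[0,-0.1,0],[0,-0.15,0],[0,-0.2,0],[0,-0.25,0],[0,-0.3,0],[0,-0.33,0],[0,-0.33,0],[0,-0.33,0]], claw=[1,1,1,1,1,1,1,1,1,1])

```text
time_s: 2.6
eef_pos: [606.3, 322.2, 403.1]
ee_rot: [0.773, 0.581, -0.205, 0.154]
contact_force: [0.0, 0.3, 0.4]
finger_gap: 1.0
finger_force: 0.0
```

```bash
python3 - <<'E'
from h import *
go((-305,-12,390),0)
E
```

```text
t 2.6 tcp [606.3 322.2 403.1] rest [-307.8  -14.1  391.1] q [ 0.449  0.475  1.054 -0.407  1.947  0.644] F [0.  0.3 0.4] gap 1.0 ff 0.0
axes in rest frame (cols tool x,y,z)
 [[-0.869 -0.006  0.495]
 [-0.006  1.     0.003]
 [-0.495 -0.001 -0.869]]
dp [-0.0038  0.0042  0.0046] rot [ 0.0035 -0.6702  0.0026]
```

```bash
cat > fk.py <<'E'
from h import *
from scipy.optimize import least_squares
R=lambda ax,a:Q.from_euler(ax,a).as_matrix()
def fk(q,k):
    a1,d1,b,L2,e,L4,Lt=k[:7]
    A=R('z',q[0]);B=A@R('y',q[1]);C=A@R('y',q[1]+q[2]);D=C@R('z',q[3])@R('y',q[4])
    p=A@[a1,b,d1]+B@[0,0,L2]+C@[e,0,L4]+D@[0,0,Lt]
    return p,D@R('z',q[5])
D=[json.loads(l) for l in open('log.jsonl')]+[[[1.074,.245,1.558,0,1.339,-.174],[206.192,616.44,253.29],list(Q.from_matrix(np.eye(3)).as_quat())]]
f=lambda k:np.concatenate([fk(q,k)[0]-p for q,p,_ in D]+[.02*(k-k0)])
k0=np.array([0,200,112,400,0,400,250.])
K=least_squares(f,k0).x
LO=np.array([-3.13,-1.02,.13,-.95,.21,-2.74]);HI=np.array([3.13,2.26,2.54,4.09,2.88,2.74])
def ik(P,a,q0):
    z=X*np.cos(a)-Z*np.sin(a);M=np.c_[np.cross(Y,z),Y,z]@OFF.T
    g=lambda q:np.r_[fk(q,K)[0]-W(P),300*Q.from_matrix(fk(q,K)[1].T@M).as_rotvec()]
    r=least_squares(g,np.clip(q0,LO+.01,HI-.01),bounds=(LO,HI));return r.x,np.linalg.norm(r.fun)
q,p,o=D[-2];OFF=fk(q,K)[1].T@Q.from_quat(o).as_matrix()
E
python3 - <<'E'
from fk import *
print(K.round(1),np.abs(f(K))[:9*1+3].round(1));print(OFF.round(3))
for q,p,o in D[:-1]: print((fk(q,K)[1].T@Q.from_quat(o).as_matrix()).round(3)[0])
# tipping arc: grasp at bottle height h, pivot rest x=-70
for h in (165,):
  for th in (0,15,30,45,60,75,90):
    t=np.radians(th);g=np.array([-70,-12,0])+np.array([-35*np.cos(t)+h*np.sin(t),0,35*np.sin(t)+h*np.cos(t)])
    out=[]
    for a in (20,30,40,50,60,70,80,90):
      ar=np.radians(a);P=g-3*np.array([np.cos(ar),0,-np.sin(ar)])
      x,e=ik(P,ar,D[-2][0]);out.append((a,round(e),x[3].round(2),x[4].round(2)))
    print(th,g.round(),out)
E
```

```text
[  1.4 271.  112.5 419.4  63.9 567.3 231.6] [0.  0.1 0.1 0.2 0.1 0.1 0.1 0.2 0.2 0.  1.4 0. ]
[[ 0. -1. -0.]
 [ 1.  0.  0.]
 [-0. -0.  1.]]
[ 0. -1.  0.]
[ 0. -1. -0.]
0 [-105.  -12.  165.] [(20, 0, np.float64(-0.91), np.float64(1.86)), (30, 0, np.float64(-0.81), np.float64(1.76)), (40, 0, np.float64(-0.7), np.float64(1.65)), (50, 0, np.float64(-0.58), np.float64(1.54)), (60, 0, np.float64(-0.46), np.float64(1.43)), (70, 0, np.float64(-0.32), np.float64(1.34)), (80, 0, np.float64(-0.17), np.float64(1.25)), (90, 0, np.float64(-0.0), np.float64(1.18))]
15 [-61. -12. 168.] [(20, 0, np.float64(-0.94), np.float64(1.81)), (30, 0, np.float64(-0.84), np.float64(1.71)), (40, 0, np.float64(-0.73), np.float64(1.6)), (50, 0, np.float64(-0.61), np.float64(1.5)), (60, 0, np.float64(-0.48), np.float64(1.4)), (70, 0, np.float64(-0.34), np.float64(1.31)), (80, 0, np.float64(-0.18), np.float64(1.24)), (90, 0, np.float64(-0.0), np.float64(1.18))]
30 [-18. -12. 160.] [(20, 9, np.float64(-0.95), np.float64(1.75)), (30, 0, np.float64(-0.87), np.float64(1.65)), (40, 0, np.float64(-0.76), np.float64(1.54)),
[... 1078 characters left out ...]
 np.float64(-0.95), np.float64(1.44)), (40, 0, np.float64(-0.85), np.float64(1.32)), (50, 0, np.float64(-0.73), np.float64(1.22)), (60, 0, np.float64(-0.58), np.float64(1.12)), (70, 0, np.float64(-0.4), np.float64(1.05)), (80, 0, np.float64(-0.21), np.float64(1.0)), (90, 0, np.float64(-0.0), np.float64(0.99))]
90 [ 95. -12.  35.] [(20, 43, np.float64(-0.95), np.float64(1.54)), (30, 13, np.float64(-0.95), np.float64(1.39)), (40, 0, np.float64(-0.88), np.float64(1.26)), (50, 0, np.float64(-0.76), np.float64(1.14)), (60, 0, np.float64(-0.61), np.float64(1.04)), (70, 0, np.float64(-0.43), np.float64(0.96)), (80, 0, np.float64(-0.22), np.float64(0.91)), (90, 0, np.float64(-0.0), np.float64(0.9))]
```

```bash
python3 - <<'E'
from h import *
def tri(t,s):
    o1,d1=ray('t0',*t);o2,d2=ray('s0',*s);A=np.c_[d1,-d2];l,r,_,_=np.linalg.lstsq(A,o2-o1,rcond=None);a=o1+d1*l[0];b=o2+d2*l[1];m=(a+b)/2
    print(t,m.round(),'miss',np.linalg.norm(a-b).round(1),'rest',((m-O)@X).round(),((m-O)@Y).round())
tri((95,139),(297,103));tri((110,198),(262,122));tri((265.2,189),(301,162));tri((118,142),(299,125))
go((-208,-12,202),np.radians(20))
from fk import ik,D
for P,a in (((-208,-12,202),20),((-150,-12,181),20),((97,-12,35),110),((20,-12,35),110),((17,-12,150),110)): print(ik(P,np.radians(a),D[-2][0]))
E
```

```text
(95, 139) [668. 536. 232.] miss 10.4 rest -530.0 -16.0
(110, 198) [530. 507. 189.] miss 6.8 rest -464.0 -140.0
(265.2, 189) [553. 125. 223.] miss 5.5 rest -104.0 -9.0
(118, 142) [674. 513. 156.] miss 3.2 rest -510.0 -4.0
t 2.6 tcp [606.3 322.2 403.1] rest [-307.8  -14.1  391.1] q [ 0.449  0.475  1.054 -0.407  1.947  0.644] F [0.  0.3 0.4] gap 1.0 ff 0.0
axes in rest frame (cols tool x,y,z)
 [[-0.869 -0.006  0.495]
 [-0.006  1.     0.003]
 [-0.495 -0.001 -0.869]]
dp [0.0139 0.0033 0.4274] rot [ 0.0029 -0.448   0.0031]
(array([ 0.44956826,  0.7184126 ,  1.28032237, -0.88073702,  2.01918696,
        0.72771958]), np.float64(9.953025094389123e-14))
(array([ 0.39044688,  0.65690155,  1.42009618, -0.89568616,  1.92885683,
        0.75750007]), np.float64(7.84745515607509e-12))
(array([-0.524905  ,  0.20904887,  2.06759854,  0.40906325,  0.99002348,
       -0.48417436]), np.float64(3.12005808101869e-13))
(array([-0.36676153,  0.22042657,  2.05361719,  0.4349071 ,  0.94298214,
       -0.3493433 ]), np.float64(2.8318779889294544e-12))
(array([-0.36058716,  0.01089574,  2.02325835,  0.38102638,  1.1614038 ,
       -0.23451304]), np.float64(1.3971964260100042e-13))
```

Call:
carry_out(dp=[[0,0,0.05],[0,0,0.1],[0,0,0.16],[-0.01,0,0.22],[-0.01,0,0.28],[-0.01,0,0.34],[-0.015,0.003,0.4],[-0.017,0.003,0.466],[-0.017,0.003,0.466],[-0.017,0.003,0.466]], rot=[[0,-0.07,0],[0,-0.14,0],[0,-0.21,0],[0,-0.28,0],[0,-0.34,0],[0,-0.4,0],[0.003,-0.448,0.003],[0.003,-0.448,0.003],[0.003,-0.448,0.003],[0.003,-0.448,0.003]], claw=[1,1,1,1,1,1,1,1,1,1])

```text
time_s: 3.85
eef_pos: [574.5, 203.9, 207.3]
ee_rot: [0.658, 0.489, -0.459, 0.343]
contact_force: [-0.7, -0.2, 1.1]
finger_gap: 1.001
finger_force: 0.0
```

```bash
python3 - <<'E'
from h import *
go((-105,-12,164),np.radians(20))
snap('wrist','w1')
print('expect neck top/bottom', proj('w1',W((-105,-12,215))),proj('w1',W((-105,-12,150))))
E
```

```text
t 3.85 tcp [574.5 203.9 207.3] rest [-185.3  -11.   195.3] q [ 0.427  0.694  1.332 -0.886  1.985  0.739] F [-0.7 -0.2  1.1] gap 1.001 ff 0.0
axes in rest frame (cols tool x,y,z)
 [[-0.344  0.001  0.939]
 [ 0.003  1.     0.   ]
 [-0.939  0.003 -0.344]]
dp [ 0.0037 -0.0022  0.1724] rot [ 0.0002 -0.0011 -0.002 ]
expect neck top/bottom [315.2323663  285.83577298] [315.10530647 197.00536332]
```

View pics/w1.png

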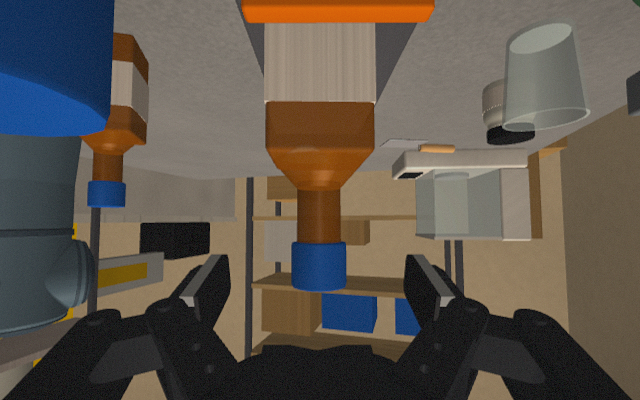

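The wrist view is upside down. The neck is centred at x≈318 between the fingers (228 and 405), so the aim holds and needs only about 1 mm of y shift. I'll advance and close gently.

Call:
carry_out(dp=[[0,0,0.02],[0,0,0.045],[0,0,0.07],[0,0.002,0.095],[0.003,0.002,0.12],[0.003,0.002,0.145],[0.003,0.002,0.16],[0.003,0.002,0.17],[0.003,0.002,0.17],[0.003,0.002,0.17]], rot=[[0,0,0],[0,0,0],[0,0,0],[0,0,0],[0,0,0],[0,0,0],[0,0,0],[0,0,0],[0,0,0],[0,0,0]], claw=[1,1,1,1,1,1,1,1,0.4,0.2], grip_force=20)

```text
time_s: 5.15
eef_pos: [552.5, 127.1, 174.9]
ee_rot: [0.657, 0.489, -0.46, 0.343]
contact_force: [0.8, -0.1, -0.6]
finger_gap: 0.611
finger_force: 0.0
```

```bash
python3 - <<'E'
from h import *
st()
snap('wrist','w2')
E
```

```text
t 5.15 tcp [552.5 127.1 174.9] rest [-105.4  -10.1  162.9] q [ 0.339  0.626  1.508 -0.916  1.86   0.777] F [ 0.8 -0.1 -0.6] gap 0.611 ff 0.0
axes in rest frame (cols tool x,y,z)
 [[-0.342  0.001  0.94 ]
 [ 0.001  1.    -0.001]
 [-0.94   0.001 -0.342]]
```

View pics/w2.png

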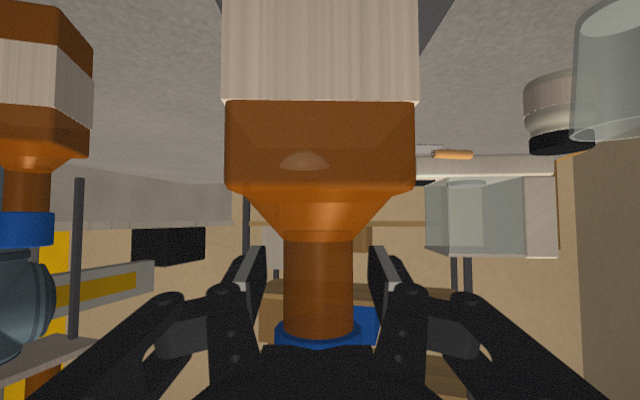

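The neck (285–352) sits centred between the pads (262, 370). Closing.

Call:
carry_out(dp=[[0,0,0],[0,0,0],[0,0,0],[0,0,0],[0,0,0],[0,0,0],[0,0,0],[0,0,0],[0,0,0],[0,0,0]], rot=[[0,0,0],[0,0,0],[0,0,0],[0,0,0],[0,0,0],[0,0,0],[0,0,0],[0,0,0],[0,0,0],[0,0,0]], claw=[0,-0.1,-0.2,-0.25,-0.3,-0.35,-0.4,-0.45,-0.5,-0.5], grip_force=20)

```text
time_s: 6.45
eef_pos: [552.4, 126.8, 174.7]
ee_rot: [0.657, 0.489, -0.46, 0.343]
contact_force: [1.7, 0.3, 0.9]
finger_gap: 0.364
finger_force: 20.4
```

```bash
cat > arc.py <<'E'
from h import *
# rows: rotate from bottle tilt t0 to t1 (deg) about pivot; print tool-axis rows
def arc(t0,t1,n=9,px=-70,pz=0,sink=0):
    p,M=st(); MR=np.array([X,Y,Z])@M; c=np.array([(p-O)@X,(p-O)@Y,p[2]-12]); r=c-[px,c[1],pz]
    for i in range(1,n+1):
        t=np.radians((t1-t0)*i/n); D=Q.from_rotvec([0,t,0]).as_matrix()@r-r; D[2]-=sink*i/n
        print(i,(MR.T@D/500).round(4),(-0+t/(np.pi/2)).round(4))
E
python3 - <<'E'
from arc import *
arc(0,30)
E
```

```text
t 6.45 tcp [552.4 126.8 174.7] rest [-105.2  -10.2  162.7] q [ 0.339  0.626  1.508 -0.916  1.859  0.777] F [1.7 0.3 0.9] gap 0.364 ff 20.445773005485535
axes in rest frame (cols tool x,y,z)
 [[-0.342  0.001  0.94 ]
 [ 0.001  1.    -0.001]
 [-0.94   0.001 -0.342]]
1 [-0.0098  0.      0.0167] 0.037
2 [-0.0187  0.      0.0339] 0.0741
3 [-0.0265  0.0001  0.0516] 0.1111
4 [-0.0333  0.0001  0.0698] 0.1481
5 [-0.039   0.0001  0.0883] 0.1852
6 [-4.370e-02  1.000e-04  1.071e-01] 0.2222
7 [-0.0472  0.0002  0.1261] 0.2593
8 [-0.0496  0.0002  0.1453] 0.2963
9 [-0.0509  0.0002  0.1647] 0.3333
```

Call:
carry_out(dp=[[-0.005,0,0.008],[-0.0143,0,0.025],[-0.0226,0,0.0428],[-0.03,0,0.0607],[-0.0362,0,0.079],[-0.0414,0,0.0977],[-0.0455,0,0.1166],[-0.0484,0,0.1357],[-0.0503,0,0.155],[-0.0509,0,0.1647]], rot=[[0,0.018,0],[0,0.0555,0],[0,0.0926,0],[0,0.1296,0],[0,0.1667,0],[0,0.2037,0],[0,0.2408,0],[0,0.2778,0],[0,0.3148,0],[0,0.3333,0]], claw=[-0.5,-0.5,-0.5,-0.5,-0.5,-0.5,-0.5,-0.5,-0.5,-0.5], grip_force=20)

```text
time_s: 7.7
eef_pos: [527.1, 43.8, 170.2]
ee_rot: [0.754, 0.561, -0.274, 0.204]
contact_force: [0.5, 0.2, -1.9]
finger_gap: 0.367
finger_force: 20.3
```

```bash
python3 - <<'E'
from arc import *
arc(30,60)
snap('side','s1');snap('top','t1')
a=cv2.imread('pics/s1.png')[130:310,210:370];b=cv2.imread('pics/t1.png')[120:300,220:400]
cv2.imwrite('pics/c1.png',np.hstack([cv2.resize(i,(400,450),interpolation=cv2.INTER_CUBIC) for i in (a,b)]))
E
```

```text
t 7.7 tcp [527.1  43.8 170.2] rest [-18.4 -10.8 158.2] q [ 0.127  0.288  1.776 -0.633  1.437  0.623] F [ 0.5  0.2 -1.9] gap 0.367 ff 20.34124195575714
axes in rest frame (cols tool x,y,z)
 [[-0.767  0.003  0.641]
 [ 0.002  1.    -0.001]
 [-0.641  0.    -0.767]]
1 [-0.0098  0.      0.0167] 0.037
2 [-0.0186  0.0001  0.0339] 0.0741
3 [-0.0264  0.0001  0.0517] 0.1111
4 [-0.0331  0.0002  0.0698] 0.1481
5 [-0.0388  0.0002  0.0883] 0.1852
6 [-0.0434  0.0002  0.1071] 0.2222
7 [-0.0469  0.0003  0.1262] 0.2593
8 [-0.0492  0.0003  0.1454] 0.2963
9 [-0.0505  0.0003  0.1647] 0.3333
```

View pics/c1.png

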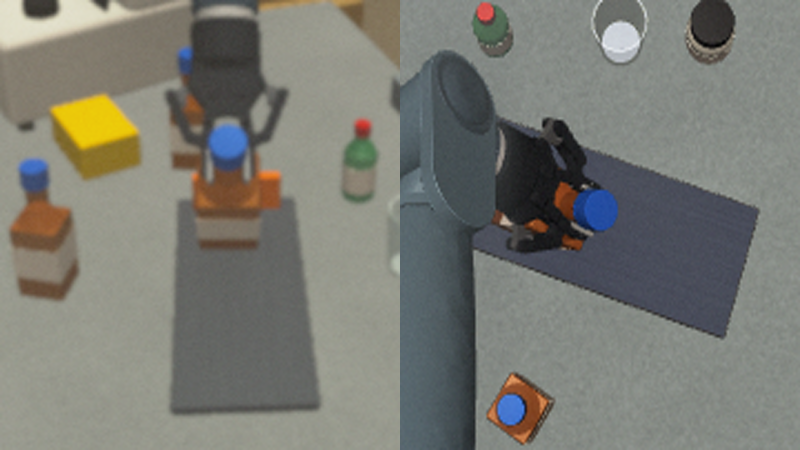

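The bottle is tipped about 30° in the grip, its lower edge is on the board, and forces are low. Continuing the arc.

Call:
carry_out(dp=[[-0.005,0,0.008],[-0.0143,0,0.025],[-0.0226,0,0.0428],[-0.03,0,0.0607],[-0.0362,0,0.079],[-0.0414,0,0.0977],[-0.0455,0,0.1166],[-0.0484,0,0.1357],[-0.0503,0,0.155],[-0.0509,0,0.1647]], rot=[[0,0.018,0],[0,0.0555,0],[0,0.0926,0],[0,0.1296,0],[0,0.1667,0],[0,0.2037,0],[0,0.2408,0],[0,0.2778,0],[0,0.3148,0],[0,0.3333,0]], claw=[-0.5,-0.5,-0.5,-0.5,-0.5,-0.5,-0.5,-0.5,-0.5,-0.5], grip_force=20)

```text
time_s: 9.05
eef_pos: [506.6, -25.8, 123.5]
ee_rot: [0.799, 0.595, -0.07, 0.052]
contact_force: [-1.6, -2.5, 0.4]
finger_gap: 0.365
finger_force: 20.4
```

```bash
python3 - <<'E'
from arc import *
arc(60,86)
E
```

```text
t 9.05 tcp [506.6 -25.8 123.5] rest [ 54.1 -10.6 111.5] q [-0.194  0.106  1.982 -0.197  1.079  0.192] F [-1.6 -2.5  0.4] gap 0.365 ff 20.396805703639984
axes in rest frame (cols tool x,y,z)
 [[-0.985  0.002  0.174]
 [ 0.002  1.    -0.   ]
 [-0.174 -0.    -0.985]]
1 [-0.0085  0.      0.0145] 0.0321
2 [-0.0163  0.      0.0294] 0.0642
3 [-0.0234  0.0001  0.0447] 0.0963
4 [-0.0296  0.0001  0.0603] 0.1284
5 [-0.0351  0.0001  0.0762] 0.1605
6 [-0.0397  0.0001  0.0924] 0.1926
7 [-4.360e-02  1.000e-04  1.088e-01] 0.2247
8 [-4.660e-02  1.000e-04  1.253e-01] 0.2568
9 [-4.87e-02  1.00e-04  1.42e-01] 0.2889
```

Next, 26° more, to about 86°.

Call:
carry_out(dp=[[-0.0043,0,0.007],[-0.0124,0,0.022],[-0.02,0,0.037],[-0.0265,0,0.0525],[-0.0324,0,0.0683],[-0.0374,0,0.0843],[-0.0417,0,0.1006],[-0.0451,0,0.117],[-0.0477,0,0.1337],[-0.0487,0,0.142]], rot=[[0,0.016,0],[0,0.048,0],[0,0.08,0],[0,0.1124,0],[0,0.1445,0],[0,0.1766,0],[0,0.2087,0],[0,0.2408,0],[0,0.2729,0],[0,0.2889,0]], claw=[-0.5,-0.5,-0.5,-0.5,-0.5,-0.5,-0.5,-0.5,-0.5,-0.5], grip_force=20)

```text
time_s: 10.3
eef_pos: [496.7, -59.9, 57.5]
ee_rot: [0.794, 0.591, 0.112, -0.083]
contact_force: [-1.0, -0.3, -1.2]
finger_gap: 0.367
finger_force: 20.3
```

```bash
python3 - <<'E'
from arc import *
arc(86,90,2)
snap('side','s2')
cv2.imwrite('pics/c2.png',cv2.resize(cv2.imread('pics/s2.png')[160:310,220:380],None,fx=4,fy=4,interpolation=cv2.INTER_CUBIC)[:600])
E
```

```text
t 10.3 tcp [496.7 -59.9  57.5] rest [ 89.7 -10.4  45.5] q [-0.479  0.182  2.06   0.333  0.979 -0.387] F [-1.  -0.3 -1.2] gap 0.367 ff 20.27718275785446
axes in rest frame (cols tool x,y,z)
 [[-0.961  0.002 -0.277]
 [ 0.002  1.     0.001]
 [ 0.277  0.    -0.961]]
1 [-0.006  -0.      0.0099] 0.0222
2 [-0.0116 -0.      0.0201] 0.0444
```

View pics/c2.png

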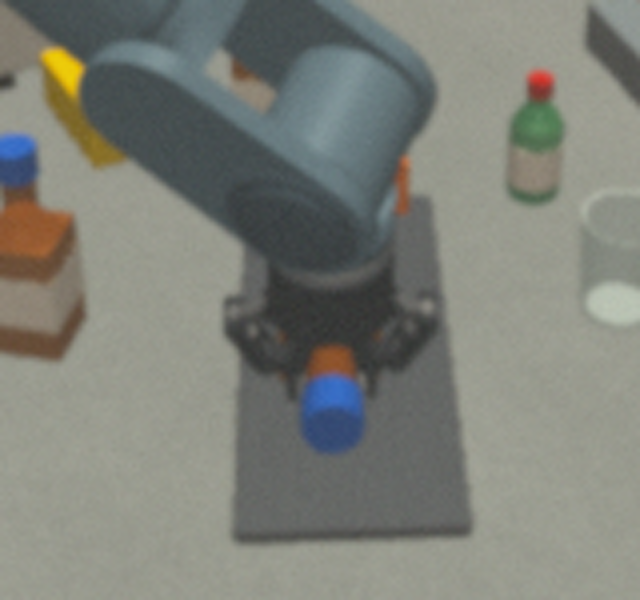

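The bottle is almost flat. I'll ease down the last 4° plus a small margin.

Call:
carry_out(dp=[[-0.002,0,0.003],[-0.004,0,0.006],[-0.006,0,0.01],[-0.008,0,0.0135],[-0.01,0,0.017],[-0.0116,0,0.0201],[-0.0116,0,0.0201],[-0.0116,0,0.0201],[-0.0116,0,0.0201],[-0.0116,0,0.0201]], rot=[[0,0.007,0],[0,0.015,0],[0,0.022,0],[0,0.03,0],[0,0.037,0],[0,0.0444,0],[0,0.0444,0],[0,0.0444,0],[0,0.0444,0],[0,0.0444,0]], claw=[-0.5,-0.5,-0.5,-0.5,-0.5,-0.5,-0.5,-0.5,-0.5,-0.5], grip_force=20)

```text
time_s: 11.6
eef_pos: [496.0, -62.7, 47.4]
ee_rot: [0.789, 0.589, 0.139, -0.104]
contact_force: [-2.9, -0.0, 5.0]
finger_gap: 0.365
finger_force: 20.8
```

```bash
python3 - <<'E'
from arc import *
arc(90,92,1)
E
```

```text
t 11.6 tcp [496.  -62.7  47.4] rest [ 92.5 -10.3  35.4] q [-0.516  0.213  2.06   0.411  0.99  -0.475] F [-2.9 -0.   5. ] gap 0.365 ff 20.80056667327881
axes in rest frame (cols tool x,y,z)
 [[-0.94   0.    -0.342]
 [ 0.     1.     0.001]
 [ 0.342  0.    -0.94 ]]
1 [-0.006  -0.      0.0099] 0.0222
```

The board takes the weight (Fz +5). I'll slacken the fingers to clear the neck and push the shoulder along rest −x.

Call:
carry_out(dp=[[0,0,0],[0,0,0],[0,0,0],[0.01,0,0.0036],[0.03,0,0.011],[0.05,0,0.018],[0.07,0,0.0255],[0.09,0,0.033],[0.11,0,0.04],[0.13,0,0.0473]], rot=[[0,0,0],[0,0,0],[0,0,0],[0,0,0],[0,0,0],[0,0,0],[0,0,0],[0,0,0],[0,0,0],[0,0,0]], claw=[-0.2,-0.15,-0.13,-0.13,-0.13,-0.13,-0.13,-0.13,-0.13,-0.13], grip_force=20)

```text
time_s: 12.85
eef_pos: [515.8, 4.4, 46.7]
ee_rot: [0.79, 0.589, 0.139, -0.103]
contact_force: [-1.1, -2.0, -0.7]
finger_gap: 0.438
finger_force: 1.0
```

```bash
python3 - <<'E'
from h import *
st();snap('wrist','w3')
E
```

```text
t 12.85 tcp [515.8   4.4  46.7] rest [ 22.6 -10.4  34.7] q [-0.372  0.225  2.048  0.433  0.945 -0.352] F [-1.1 -2.  -0.7] gap 0.438 ff 0.9589183304342441
axes in rest frame (cols tool x,y,z)
 [[-0.94   0.001 -0.342]
 [ 0.001  1.     0.001]
 [ 0.342  0.    -0.94 ]]
```

View pics/w3.png

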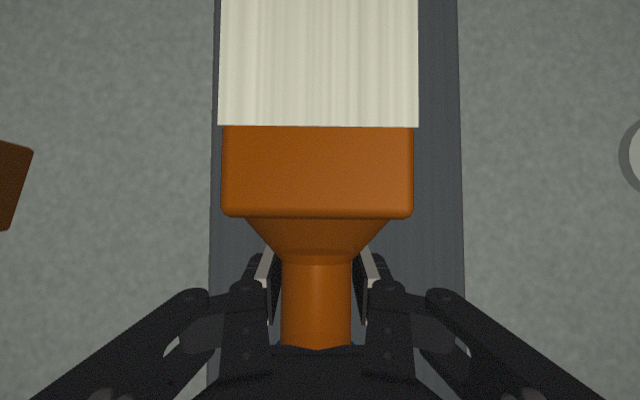

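The fingers bear on the shoulder on both sides and the bottle is straight. I'll push slowly about 16 mm more and watch the force.

Call:
carry_out(dp=[[0.003,0,0.001],[0.007,0,0.0025],[0.011,0,0.004],[0.015,0,0.0055],[0.019,0,0.007],[0.023,0,0.0084],[0.026,0,0.0095],[0.029,0,0.0105],[0.03,0,0.011],[0.03,0,0.011]], rot=[[0,0,0],[0,0,0],[0,0,0],[0,0,0],[0,0,0],[0,0,0],[0,0,0],[0,0,0],[0,0,0],[0,0,0]], claw=[-0.13,-0.13,-0.13,-0.13,-0.13,-0.13,-0.13,-0.13,-0.13,-0.13])

```text
time_s: 14.15
eef_pos: [520.3, 19.0, 46.8]
ee_rot: [0.79, 0.588, 0.139, -0.103]
contact_force: [-0.7, -1.8, 0.9]
finger_gap: 0.436
finger_force: 0.9
```

Call:
carry_out(dp=[[0.001,0,0.0004],[0.002,0,0.0008],[0.003,0,0.0011],[0.004,0,0.0015],[0.005,0,0.0018],[0.006,0,0.0022],[0.006,0,0.0022],[0.006,0,0.0022],[0.006,0,0.0022],[0.006,0,0.0022]], rot=[[0,0,0],[0,0,0],[0,0,0],[0,0,0],[0,0,0],[0,0,0],[0,0,0],[0,0,0],[0,0,0],[0,0,0]], claw=[-0.13,-0.13,-0.13,-0.13,-0.13,-0.13,-0.13,-0.13,-0.13,-0.13])

```text
time_s: 15.4
eef_pos: [521.1, 22.1, 46.7]
ee_rot: [0.79, 0.588, 0.139, -0.103]
contact_force: [0.1, -0.8, 0.2]
finger_gap: 0.434
finger_force: 0.9
```

```bash
python3 - <<'E'
from h import *
st()
E
```

```text
t 15.4 tcp [521.1  22.1  46.7] rest [  4.1 -10.3  34.7] q [-0.334  0.231  2.04   0.438  0.934 -0.319] F [ 0.1 -0.8  0.2] gap 0.434 ff 0.9226032831065822
axes in rest frame (cols tool x,y,z)
 [[-0.94   0.001 -0.342]
 [ 0.001  1.     0.001]
 [ 0.342  0.001 -0.94 ]]
```

Not in contact with the stop yet, so I'll continue in small pushes.

Call:
carry_out(dp=[[0.001,0,0.0004],[0.002,0,0.0008],[0.003,0,0.0011],[0.004,0,0.0015],[0.005,0,0.0018],[0.006,0,0.0022],[0.007,0,0.0026],[0.008,0,0.0029],[0.008,0,0.0029],[0.008,0,0.0029]], rot=[[0,0,0],[0,0,0],[0,0,0],[0,0,0],[0,0,0],[0,0,0],[0,0,0],[0,0,0],[0,0,0],[0,0,0]], claw=[-0.13,-0.13,-0.13,-0.13,-0.13,-0.13,-0.13,-0.13,-0.13,-0.13])

```text
time_s: 16.65
eef_pos: [523.0, 24.0, 46.7]
ee_rot: [0.79, 0.589, 0.139, -0.101]
contact_force: [-1.9, -11.4, -0.4]
finger_gap: 0.437
finger_force: 5.9
```

```bash
python3 - <<'E'
from h import *
st()
c=snap('wrist','w4')
print([proj('w4',W((-150,y,50))).round() for y in (-55,55)],[proj('w4',W((-150,y,70))).round() for y in (-45,25)])
E
```

```text
t 16.65 tcp [523.   24.   46.7] rest [ 1.8 -9.1 34.7] q [-0.328  0.233  2.037  0.435  0.929 -0.311] F [ -1.9 -11.4  -0.4] gap 0.437 ff 5.860924255102873
axes in rest frame (cols tool x,y,z)
 [[-0.941  0.001 -0.338]
 [ 0.     1.     0.004]
 [ 0.338  0.004 -0.941]]
[array([210., -64.]), array([464., -64.])] [array([ 218., -116.]), array([ 409., -116.])]
```

View pics/w4.png

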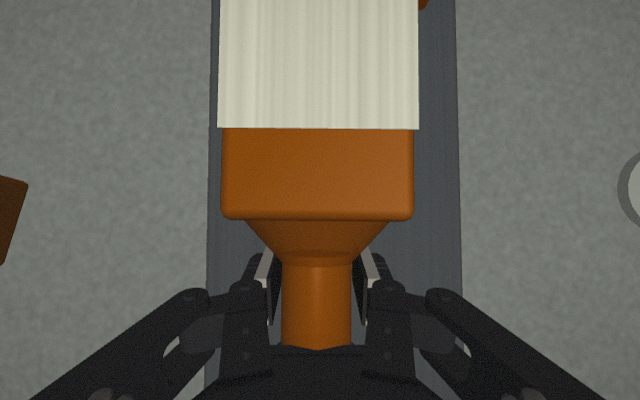

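Force rose to 11 N along −x, so the base has met the stop. I'll press slightly more, back off, open and retract.

Call:
carry_out(dp=[[0.002,0,0.0007],[0.003,0,0.001],[0.003,0,0.001],[0,0,0],[-0.006,0,-0.0022],[-0.012,0,-0.0044],[-0.012,0,-0.0044],[-0.012,0,-0.0044],[-0.012,0,-0.0044],[-0.012,0,-0.0044]], rot=[[0,0,0],[0,0,0],[0,0,0],[0,0,0],[0,0,0],[0,0,0],[0,0,0],[0,0,0],[0,0,0],[0,0,0]], claw=[-0.13,-0.13,-0.13,-0.13,-0.13,-0.1,0.1,0.4,0.7,0.7])

```text
time_s: 17.95
eef_pos: [520.5, 20.1, 46.8]
ee_rot: [0.79, 0.589, 0.139, -0.103]
contact_force: [-0.2, 0.1, 0.2]
finger_gap: 0.852
finger_force: 0.0
```

Call:
carry_out(dp=[[0,0,0],[0,0,0],[0,0,-0.03],[0,0,-0.08],[0,0,-0.15],[0,0,-0.23],[0,0,-0.31],[0,0,-0.4],[0,0,-0.45],[0,0,-0.45]], rot=[[0,0,0],[0,0,0],[0,0,0],[0,0,0],[0,0,0],[0,0,0],[0,0,0],[0,0,0],[0,0,0],[0,0,0]], claw=[0.7,0.7,0.7,0.7,0.7,0.7,0.7,0.7,0.7,0.7])

```text
time_s: 19.2
eef_pos: [499.3, -54.8, 261.1]
ee_rot: [0.79, 0.588, 0.14, -0.101]
contact_force: [-0.5, -0.0, -0.5]
finger_gap: 0.844
finger_force: 0.0
```

```bash
python3 - <<'E'
from h import *
st()
c=snap('wrist','w5')
print('face top edge',[proj('w5',W((-150,y,50))).round() for y in (-55,55)],'body top back corners if base at -150/-144',[proj('w5',W((x,y,70))).round() for x in(-150,-144) for y in (-45,25)])
E
```

```text
t 19.2 tcp [499.3 -54.8 261.1] rest [ 84.   -9.3 249.1] q [-0.498 -0.126  1.957  0.347  1.389 -0.284] F [-0.5 -0.  -0.5] gap 0.844 ff 0.0
axes in rest frame (cols tool x,y,z)
 [[-0.94   0.003 -0.34 ]
 [ 0.     1.     0.007]
 [ 0.34   0.006 -0.94 ]]
face top edge [array([276.,  44.]), array([370.,  44.])] body top back corners if base at -150/-144 [array([283.,  33.]), array([346.,  33.]), array([283.,  38.]), array([346.,  38.])]
```

View pics/w5.png

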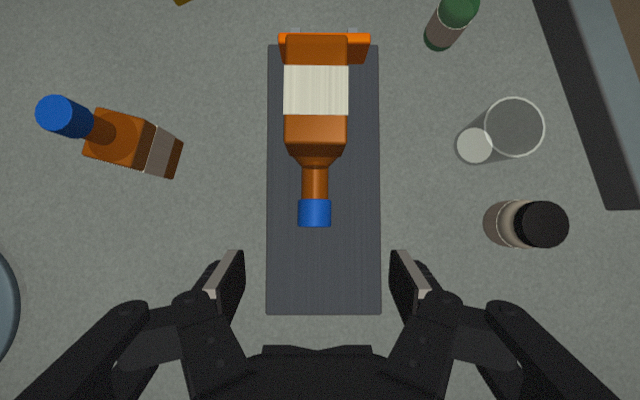

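The bottle lies straight at x≈283–348. Its base is against the stop's face at row ≈35 and the cap points away. The gripper is clear and the bystanders in view are still standing.

```bash
python3 -c "
from bench import hand_in
print(hand_in())"
```

```text
the job is handed in; nothing more can be done
None
```

The job is handed in. The bottle was eased onto its side and pushed until its base met the orange stop, and the last picture shows it lying straight with the cap pointing away and the gripper clear; no score came back.

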